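Unstack the edge bander's change parts into their trays

ROBOT

A 7-joint arm with a two-finger parallel gripper is mounted at the origin on the work surface. World frame = base frame: x ahead of the robot, y to its left, z up, the work surface at z = 0. Lengths are in mm, angles in rad, forces in N, time in s.
With the tool pointing down it reaches from about 425 to 1025 mm from the base axis. Payload 9.4 kg.
Tool frame: the origin (TCP) lies midway between the tips of the shut fingers; the grasp point (between the pads) lies 19 mm behind it (r.tcp_to_grasp is the distance from the TCP to the grasp point, in mm); y points along the fingers, z is the direction in which the jaws open and shut, and the axes are right-handed (so a half turn about y gives the same grasp; the last joint's range is limited). The gripper opens to 85 mm and grips with 20 to 120 N. Pads are 22 mm wide; open, the fingers measure 114 mm over their backs; the gripper's body (76 mm by 85 mm) begins 54 mm behind the grasp point. The pads swing forward as they close: fully open they stand 13 mm farther back than shut.
Start: joints at [-1.24, 0.599, -0.003, 1.599, 0.002, 0.943, -0.08], TCP at [287.532, 665.544, 231.275] pointing down, gripper open.
Joint ranges: [-2.57, 2.57], [-0.35, 1.97], [-1.29, 1.29], [0.11, 2.56], [-1.05, 4.19], [0.11, 1.86], [-2.63, 2.63]. Speed limits (rad/s): [2.22, 2.22, 3.01, 3.01, 3.14, 3.14, 3.14].

INTERFACE

Orientations are given as [roll, pitch, yaw] about the fixed x, y, z axes, in that order (R = Rz(yaw) Ry(pitch) Rx(roll)).
In Python, from workcell import r, imaging, spotter gives the robot as it stands.
- The arm moves only by the shell command python3 -m crank 'ROWS' [FORCE]. ROWS is text: rows parted by semicolons, each of 7 numbers parted by spaces: the opening, from -1 (shut) to 1 (fully open), then the shift along the tool's x, y, z as a fraction of full scale, then the turn, a rotation vector about the tool's x, y, z as a fraction of full scale. In form: hand x y z ax ay az; .... A call has 1 to 12 rows; each row is the pose to reach, as a shift and turn from the pose commanded when the call began, along the tool's axes at that moment; what a row does not reach only later rows make up. Full scale, the value 1, is 500 mm for a shift and 120 degrees for a turn. A row lasts 1/8 s, in which the tool goes at most 62.5 mm and 10.7 degrees, less where a joint would pass 70% of its speed; a pose out of reach is approached as far as the arm can. A call with a number of a shift or a turn outside -1 to 1 is refused whole. A call with a gripper value outside its range is refused whole. The fingers move at their own pace and stop on an object; FORCE is the grip in N (left out, the last holds). Time passes only in rows, so rows that repeat a pose let the fingers close. It gives the time, the measured TCP pose, the force and the opening at its end, in the units of the state.
- r.get_state(): the state, without advancing time (a new reading comes with each control period).
- imaging.read_camera(name): name is "scene" or "top"; returns a dict with "image" (420x560x3 uint8, blue, green, red), "range_z" (420x560 float32, mm along the optical axis (not along the pixel's ray), 0 where there is no reading), "fx", "fy", "cx", "cy" (pixels), "dist_coeffs" ([k1, k2, p1, p2, k3] as OpenCV has them; the pictures are not rectified), "rvec" (rotation vector, rad) and "tvec" (3), from world to camera coordinates, as OpenCV has them. Camera axes: x right, y down, z forward; pixel columns grow to the right and rows downward; lengths in mm; the calibration is good to about 2 mm. A picture is of the moment at which its call begins.
- r.sign_off(): hands the job in, once; it reports no verdict.
Trained networks look in a picture, given as the dict that the camera call returned (one of the last four; its "shot" number tells which), for a name from the list of things; names that differ only in an ending like _2 or _b are one class to them, and where a whole thing is asked for, a point or a joint stands for the part that bears it (a point fixed in the world has none). Each returns a list of dicts, best first, with "confidence" (0 to 1); they miss things now and then, are a little off and sometimes report something else, mostly with a low value. They report only what shows in the picture. A call takes as long as a camera call. They do not tell look-alikes from the thing itself.
- spotter.boxes_of(picture, name): "point" ([column, row] in pixels, amid what is visible of it).
- spotter.silhouettes(picture, name): "region" (420x560 bool, what is visible of it) and "point" ([column, row] in pixels, amid what is visible of it).
The state is a dict: "clock": time; "joint_pos": joint angles; "qvel": joint speeds; "joint_torque": joint torques, N m; "position": TCP position; "ee_rot": TCP orientation; "contact_force": force on the tool from outside, world axes, zero at the start; "ft_torque": the same for the moment, N m; "width": finger opening in mm.
Only numpy, scipy, OpenCV 4.12 (cv2) and the standard library are available. Lean on these libraries where they do the work, as an engineer would, in place of code of your own. Each camera call takes 0.05 s, during which the arm holds its last target. There are 200 camera calls.

TASK

Four change parts of the edge-banding machine stand stacked on a plywood board. Take the stack apart from the top down, one part at a time, and put each part into the tray made for it (same outline, a little larger) before you take the next: it must stand upright and flat on the tray's floor, inside the rim. Set every part down, do not drop it or let the stack topple, and leave all four released and at rest in their trays.

Things in the scene. Friction and masses are not known exactly. Their poses are not given: they have to be found in the camera images.
- stop_post: top of the stack: black steel round post, 22 mm diameter and 32 mm tall, carrying a bright hexagonal head 16 mm across flats and 12 mm tall (44 mm tall in all); 0.08 to 0.15 kg. Origin: centre of its underside, z up along its axis.
- bearing: second from the top: brass square bearing block, 34 x 34 x 34 mm, a dark round bore mark on its top; 0.17 to 0.32 kg. Origin: centre of its underside, z up, x and y square to its side faces.
- roller: third from the top: bright aluminium roller standing on end, a plain cylinder 52 mm in diameter, 44 mm tall; 0.18 to 0.33 kg. Origin: centre of its underside, z up along its axis.
- guide_block: bottom of the stack: dark steel-coloured rectangular guide block, 96 mm (its x) x 60 mm (its y) x 34 mm tall, 0.35 to 0.65 kg. Origin: centre of its underside, z up.
- board: flat plywood board that the stack stands on, 130 mm (x) x 90 mm (y) x 6 mm thick, fixed to the table. Origin: centre of its underside, on the table. The stack is at most 9 mm off its centre at the bottom and each part at most 5 mm off the part below, each turned by some angle; the stack's top is 162 mm above the table.
- post_tray: the stop post's tray: the small round white plastic tray, inside diameter 40 mm, outside 48 mm, fixed to the table. Its floor is 5 mm and its rim's top 10 mm above the table. Origin: centre of its underside, on the table.
- bearing_tray: the bearing block's tray: the square white plastic tray, inside 52 x 52 mm, outside 60 x 60 mm, fixed. Floor 5 mm, rim top 10 mm above the table. Origin: centre of its underside; x and y square to its sides.
- roller_tray: the roller's tray: the large round white plastic tray, inside diameter 70 mm, outside 78 mm, fixed. Floor 5 mm, rim top 10 mm above the table. Origin: centre of its underside.
- block_tray: the guide block's tray: the oblong white plastic tray, inside 114 mm (its x) x 78 mm (its y), outside 122 x 86 mm, fixed. Floor 5 mm, rim top 10 mm above the table. Origin: centre of its underside. Loose small things on the table between and around the trays are at most 40 mm tall, a white jar at the side 75 mm; fixed equipment up to 0.2 m high stands along the far edge (x above 0.77 m) and the sides (y beyond 0.52 m either way).
Not all that is in view belongs to the job. Leave any red look-alike of the bearing_tray alone.

How it is judged:
By the outcome, as a careful person would: the job done as asked, in the order asked, and still so for the second after the job is handed in, with the robot touching nothing.
It also fails if it takes over 109 s, if anything falls off the work surface, if the arm or the gripper's body presses on something with over 40 N, if the wrist force passes 120 N, or if a joint passes its speed limit or range.

## Working session

There is one attempt and no reset: what is moved stays moved. The work goes in short steps, Python scripts to look and compute and a shell command to move; the robot and the scene stay as the last step left them, time stands still between calls to the robot, and variables do not carry over. Pictures are saved under pics/ and viewed, about 12 in all and at most 16, crops included, and the job is handed in when it is done.

```bash
ls; mkdir -p pics; python3 - <<'E'
from workcell import r, imaging, spotter
import cv2, numpy as np
print(r.get_state(), r.tcp_to_grasp)
for n in ("scene","top"):
    p=imaging.read_camera(n); cv2.imwrite(f"pics/{n}0.png",p["image"])
    print(n,{k:p[k] for k in p if k not in("image","range_z")})
    for o in "stop_post bearing roller guide_block board post_tray bearing_tray roller_tray block_tray".split():
        print(o,[(np.round(d["point"]).tolist(),round(d["confidence"],2)) for d in spotter.boxes_of(p,o)])
E
```

```text
pics
{'clock': 0.0, 'joint_pos': array([-1.23966913,  0.6001072 , -0.00255846,  1.60012184,  0.00181163,
        0.94290537, -0.07979975]), 'qvel': array([-2.02427198e-04,  2.23314410e-04,  2.98247189e-04,  1.23455143e-04,
        7.34702148e-05,  1.09383812e-03, -1.28706501e-03]), 'joint_torque': array([-4.76220721e-04, -7.76467896e+01,  1.56500615e+00, -2.57997000e+01,
        1.23688192e-02,  9.11537645e-03,  2.89424838e-05]), 'position': array([287.36972705, 665.10504065, 230.43255928]), 'ee_rot': array([-1.57232934e+00, -1.42274568e-04, -4.07748941e-01]), 'contact_force': array([-0.1092833 , -0.80046895, -0.00188561]), 'ft_torque': array([-0.0635161 ,  0.01496967, -0.03314611]), 'width': 85.36714791552518} 18.700000000000003
scene {'fx': 414.51027036353565, 'fy': 414.51027036353565, 'cx': 272.3771271027627, 'cy': 212.44456183363422, 'dist_coeffs': array([-0.01496884,  0.        ,  0.        ,  0.        ,  0.        ]), 'rvec': array([ 1.65840931,  1.63488388, -0.85430295]), 'tvec': array([  -1.74180511, -165.60440122, 1216.24013942]), 'shot': 1}
stop_post [([268.0, 260.0], 0.81
[... 314 characters left out ...]
56.0], 0.96), ([344.0, 243.0], 0.28)]
top {'fx': 401.44028763351037, 'fy': 401.44028763351037, 'cx': 284.4596036465508, 'cy': 208.32501956883823, 'dist_coeffs': array([-0.11912315,  0.        ,  0.        ,  0.        ,  0.        ]), 'rvec': array([ 2.22304765, -2.16484158,  0.0378229 ]), 'tvec': array([   6.34317834,  444.859664  , 1033.42602006]), 'shot': 2}
stop_post [([297.0, 135.0], 0.66)]
bearing [([297.0, 144.0], 0.66)]
roller [([294.0, 146.0], 0.7)]
guide_block [([298.0, 154.0], 0.96)]
board [([304.0, 159.0], 0.95)]
post_tray [([193.0, 133.0], 0.76)]
bearing_tray [([384.0, 277.0], 0.94), ([386.0, 143.0], 0.55)]
roller_tray [([233.0, 214.0], 0.89)]
block_tray [([341.0, 213.0], 0.65)]
```

View pics/scene0.png

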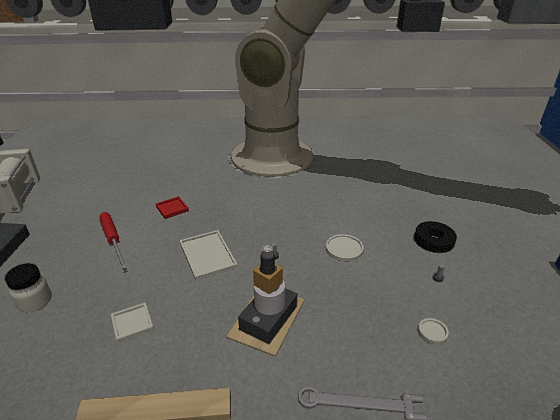

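View pics/top0.png

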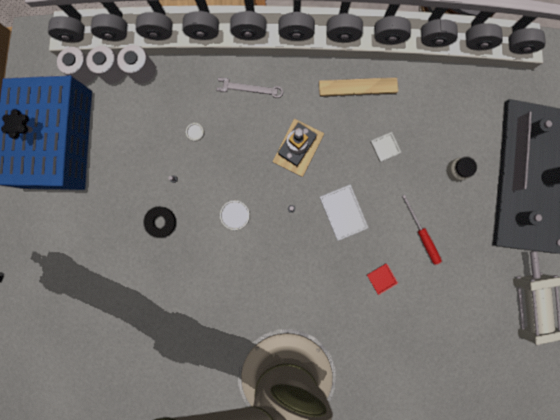

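The top view shows the stack at (298,145), post_tray (194,132), white bearing_tray (386,147), roller_tray (235,215) and block_tray (344,212). Bearing_tray candidates in the top view are white (386,147) and red (381,278). The white one fits, because the red one is the look-alike. I'll confirm this in an enlarged crop and measure.

```bash
cat > h.py <<'E'
from workcell import r, imaging, spotter
import cv2, numpy as np
def cam(p):
    K=np.array([[p["fx"],0,p["cx"]],[0,p["fy"],p["cy"]],[0,0,1]]); R=cv2.Rodrigues(np.array(p["rvec"]))[0]
    return K,np.array(p["dist_coeffs"]),R,np.array(p["tvec"])
def rays(p,uv):
    K,d,R,t=cam(p); n=cv2.undistortPoints(np.float64(uv).reshape(-1,1,2),K,d).reshape(-1,2)
    return np.c_[n,np.ones(len(n))]
def at_z(p,uv,z):
    K,d,R,t=cam(p); v=rays(p,uv)@R; c=-R.T@t
    return c+v*((z-c[2])/v[:,2])[:,None]
def cloud(p):
    K,d,R,t=cam(p); h,w=p["range_z"].shape
    vv,uu=np.mgrid[:h,:w]; X=rays(p,np.c_[uu.ravel(),vv.ravel()])*p["range_z"].reshape(-1,1)
    W=(X-t)@R; W[p["range_z"].ravel()==0]=np.nan
    return W.reshape(h,w,3)
def proj(p,X):
    K,d,R,t=cam(p); return cv2.projectPoints(np.float64(X).reshape(-1,1,3),cv2.Rodrigues(R)[0],t,K,d)[0].reshape(-1,2)
E
python3 - <<'E'
from h import *
ps={n:imaging.read_camera(n) for n in("scene","top")}
for n,p in ps.items():
    np.save(n+"0.npy",p,allow_pickle=True)
    W=cloud(p); print(n)
    for o,z in (("post_tray",10),("bearing_tray",10),("roller_tray",10),("block_tray",10),("board",6),("guide_block",40),("roller",84),("bearing",118),("stop_post",162)):
        for s in spotter.silhouettes(p,o)[:2]:
            m=s["region"]; c=cv2.findContours(m.astype(np.uint8),0,1)[0]; c=max(c,key=cv2.contourArea).reshape(-1,2)
            X=at_z(p,c,z)[:,:2]; w=W[m]; w=w[~np.isnan(w[:,0])]
            b=cv2.minAreaRect(X.astype(np.float32))
            q=w[abs(w[:,2]-z)<4]
            print(o,round(s["confidence"],2),np.round(s["point"]),"rect",np.round(b[0],1),np.round(b[1],1),round(b[2],1),"zmed",np.round(np.median(w[:,2]),1) if len(w) else None,"topface n",len(q),np.round((q.min(0)+q.max(0))[:2]/2,1) if len(q) else "")
a=ps["scene"]["image"][215:365,215:325]; b=ps["top"]["image"][105:185,255:345]; c=ps["top"]["image"][125:170,365:410]
rs=lambda i:cv2.resize(i,None,fx=550/i.shape[0],fy=550/i.shape[0],interpolation=2)
a=rs(a); b=cv2.resize(b,(380,338),interpolation=2); c=cv2.resize(c,(212,212),interpolation=2)
o=np.zeros((550,800,3),np.uint8); o[:,:a.shape[1]]=a; o[:338,410:790]=b; o[338:,410:622]=c; cv2.imwrite("pics/c1.png",o)
E
```

```text
scene
post_tray 0.66 [435. 330.] rect [645.7 260.1] [46.  49.2] 70.5 zmed 7.0 topface n 393 [645.  260.9]
bearing_tray 0.96 [171. 208.] rect [ 272.5 -240.9] [72.5 63.5] 30.6 zmed 7.2 topface n 341 [ 270.8 -241.2]
bearing_tray 0.93 [129. 319.] rect [ 619.  -245.3] [68.9 60.2] 24.4 zmed 6.6 topface n 719 [ 616.8 -245.8]
roller_tray 0.95 [345. 246.] rect [428.9 146. ] [77.6 85.3] 73.3 zmed 6.8 topface n 588 [425.7 147.1]
roller_tray 0.55 [267. 278.] rect [516.8 -13.1] [56.4 78.1] 89.0 zmed 108.6 topface n 0 
block_tray 0.96 [205. 254.] rect [ 442.1 -136.2] [132.4  88. ] 23.7 zmed 6.8 topface n 1331 [ 441.  -135.9]
board 0.55 [260. 342.] rect [609.1 -14.5] [ 90.6 133.2] 65.2 zmed 7.1 topface n 988 [622.8 -13.4]
guide_block 0.71 [266. 321.] rect [621.9 -11.1] [ 73.4 115.3] 58.3 zmed 39.9 topface n 836 [622.9 -12.1]
roller 0.95 [271. 301.] rect [636.5  -8.1] [66.6 49.8] 1.5 zmed 71.3 topface n 247 [619.6  -8.7]
bearing 0.81 [268. 282.] rect [629.1 -12.6] [44.  56.2] 88.9 zmed 108.7 topface n 206 [616.6 -12.2]
stop_post 0.63 [268. 259.] rect [633.5 -10.7] [63.4 19.3] 0.7 zmed 146.7 topface 
[... 496 characters left out ...]
ed 5.8 topface n 769 [ 437.9 -135.5]
board 0.31 [233. 215.] rect [422.6 148.4] [70.7 76.3] 1.6 zmed 6.0 topface n 583 [422.6 148. ]
guide_block 0.75 [299. 153.] rect [609.3  -9.1] [ 64.  100.9] 57.5 zmed 40.4 topface n 454 [611.3  -9.9]
roller 0.65 [293. 149.] rect [590.8  -7.5] [46.9 28.8] 88.4 zmed 83.0 topface n 83 [606.2  -7.7]
bearing 0.5 [297. 144.] rect [603.3  -9.8] [36.9 38.7] 46.8 zmed 117.8 topface n 110 [598.8  -9.2]
bearing 0.46 [302. 159.] rect [584.6 -12.2] [ 79.7 117. ] 64.7 zmed 6.5 topface n 0 
stop_post 0.61 [295. 136.] rect [605.8 -10.5] [27.5 20.2] 1.4 zmed 156.0 topface n 50 [611.3 -10.4]
stop_post 0.54 [194. 135.] rect [606.9 225.2] [39.7 39.2] 2.6 zmed 6.7 topface n 0
```

View pics/c1.png

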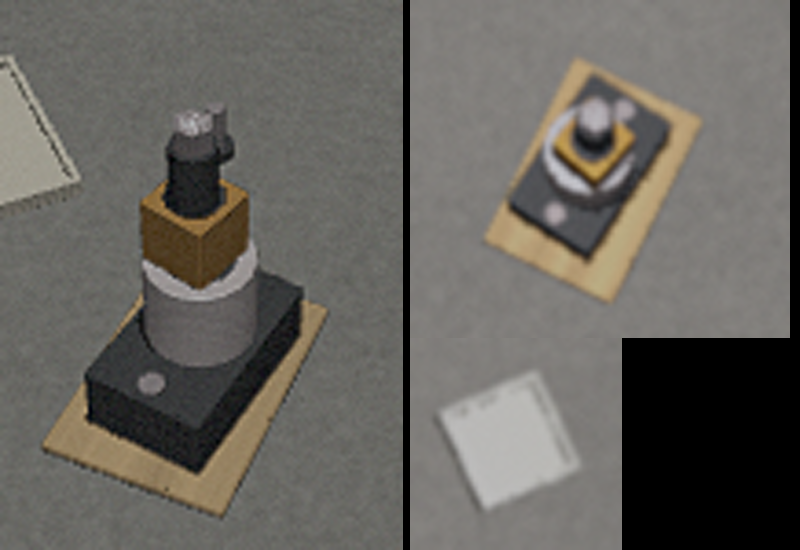

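The crop confirms the white square tray as bearing_tray and the clean stack order. The "bolt" behind the post stands on the table. Next come the combined-cloud fits and a move helper that prints only deltas.

```bash
cat >> h.py <<'E'
def d(x,y,z,yaw,s=None):
    "print shift/turn fractions from the present pose to TCP x,y,z, yaw deg"
    s=s or r.get_state(); P=np.array(s["position"]); from scipy.spatial.transform import Rotation as Ro
    R=Ro.from_euler("xyz",s["ee_rot"]); T=Ro.from_euler("xyz",[-90,0,yaw],degrees=True)
    sh=R.inv().apply(np.array([x,y,z])-P)/500; tu=(R.inv()*T).as_rotvec(degrees=True)/120
    print("at",P.round(1),np.degrees(s["ee_rot"]).round(1),"->",(x,y,z,yaw),"shift",sh.round(4),"turn",tu.round(4),"rows>=",np.ceil(max(np.linalg.norm(sh)*8,np.linalg.norm(tu)*120/10.7)))
def faces(z,ctr,rad,tol=3):
    "top-face points from both cameras"
    out=[]
    for n in("scene","top"):
        W=cloud(imaging.read_camera(n)).reshape(-1,3); m=(abs(W[:,2]-z)<tol)&(np.hypot(W[:,0]-ctr[0],W[:,1]-ctr[1])<rad); out.append(W[m])
    return out
def rect(X):
    b=cv2.minAreaRect(X[:,:2].astype(np.float32)); return np.round(b[0],1),np.round(b[1],1),round(b[2],1),len(X)
E
python3 - <<'E'
from h import *
for nm,z,rad in(("post",162,20),("bearing",118,30),("roller",84,34),("guide",40,65),("board",6,90)):
    a,b=faces(z,(611,-11),rad); print(nm,"scene",rect(a),"top",rect(b),"both",rect(np.r_[a,b]))
for nm,c,rad in(("post_tray",(645,260),35),("bearing_tray",(615,-244),48),("roller_tray",(425,147),50),("block_tray",(440,-136),85)):
    a,b=faces(10,c,rad,1.7); print(nm,"scene",rect(a),"top",rect(b),"both",rect(np.r_[a,b]))
d(450,330,231,-57); d(611.5,-11,230,-91)
E
```

```text
post scene (array([611.8, -11.6]), array([15.1, 17.6]), 89.4, 89) top (array([611.6, -10.5]), array([16. , 16.1]), 47.2, 46) both (array([610.7, -11. ]), array([17.1, 18. ]), 27.1, 135)
bearing scene (array([608.6, -11.1]), array([34.7, 36. ]), 50.6, 204) top (array([607.3, -10.1]), array([34.5, 34.1]), 51.6, 110) both (array([608.3, -10.9]), array([34.7, 36.7]), 50.6, 314)
roller scene (array([619.9,  -7.5]), array([32.8, 50.3]), 11.2, 244) top (array([609.2,  -8.8]), array([50. , 48.9]), 1.5, 87) both (array([610.4,  -8.8]), array([52.4, 50. ]), 1.6, 331)
guide scene (array([612.5, -11.1]), array([60.1, 96.7]), 57.8, 821) top (array([611.2, -10.2]), array([60.4, 97.2]), 58.3, 400) both (array([611.8, -10.6]), array([60.6, 98.4]), 58.2, 1221)
board scene (array([609. , -12.7]), array([167.4, 176. ]), 68.5, 1086) top (array([608.6, -13.5]), array([172.8, 174. ]), 70.8, 857) both (array([608.6, -13.9]), array([172.3, 175. ]), 71.8, 1943)
post_tray scene (array([643. , 260.8]), array([46.1, 46.5]), 70.4, 163) top (array([643.1, 263.2]), array([45.5, 45.1]), 46.7, 71) both (array([643. 
[... 236 characters left out ...]
, 365)
roller_tray scene (array([425.4, 147.4]), array([76.8, 77.4]), 26.7, 167) top (array([423.8, 147.8]), array([73. , 76.2]), 2.1, 139) both (array([424.8, 147.6]), array([77.6, 78.4]), 27.9, 306)
block_tray scene (array([ 439.9, -136.5]), array([124.3,  86.8]), 23.7, 299) top (array([ 438.5, -136.3]), array([121.8,  87.1]), 23.9, 246) both (array([ 439.7, -136.1]), array([124.4,  87.6]), 23.7, 545)
at [287.5 665.6 231.3] [-90.   -0.  -23.4] -> (450, 330, 231, -57) shift [ 5.645e-01  5.000e-04 -4.873e-01] turn [-0.      0.2803 -0.    ] rows>= 6.0
at [287.5 665.6 231.3] [-90.   -0.  -23.4] -> (611.5, -11, 230, -91) shift [ 1.1314  0.0025 -0.9853] turn [-0.      0.5637 -0.    ] rows>= 13.0
```

```bash
python3 -m crank '1 0.565 0 -0.49 0 0.28 0;1 0.565 0 -0.49 0 0.28 0;1 0.565 0 -0.49 0 0.28 0;1 0.565 0 -0.49 0 0.28 0;1 0.565 0 -0.49 0 0.28 0;1 0.565 0 -0.49 0 0.28 0;1 0.565 0 -0.49 0 0.28 0;1 0.565 0 -0.49 0 0.28 0' 30; python3 -c "
from h import *
d(611.5,-11,200,-91)"
```

```text
clock: 3.9
position: [449.7, 329.1, 231.5]
ee_rot: [-1.57, 0.001, -0.995]
contact_force: [-0.5, -0.1, 0.1]
width: 85.2
at [449.7 329.1 231.5] [-90.   0. -57.] -> (611.5, -11, 200, -91) shift [ 0.7467  0.0625 -0.0994] turn [-2.000e-04  2.835e-01 -4.000e-04] rows>= 7.0
```

```bash
python3 -m crank '1 0.747 0.02 -0.1 0 0.283 0;1 0.747 0.02 -0.1 0 0.283 0;1 0.747 0.02 -0.1 0 0.283 0;1 0.747 0.04 -0.1 0 0.283 0;1 0.747 0.04 -0.1 0 0.283 0;1 0.747 0.06 -0.1 0 0.283 0;1 0.747 0.0625 -0.1 0 0.283 0;1 0.747 0.0625 -0.1 0 0.283 0;1 0.747 0.0625 -0.1 0 0.283 0;1 0.747 0.0625 -0.1 0 0.283 0'; python3 -c "
from h import *
d(611.5,-11,125,-91)"
```

```text
clock: 5.15
position: [611.3, -9.7, 200.3]
ee_rot: [-1.57, 0.001, -1.584]
contact_force: [-0.6, 0.2, 0.5]
width: 85.0
at [611.3  -9.7 200.3] [-90.    0.  -90.8] -> (611.5, -11, 125, -91) shift [0.0026 0.1507 0.0004] turn [-0.0001  0.002  -0.0003] rows>= 2.0
```

```bash
python3 -m crank '1 0.0026 0.06 0 0 0.002 0;1 0.0026 0.1 0 0 0.002 0;1 0.0026 0.13 0 0 0.002 0;1 0.0026 0.151 0 0 0.002 0;1 0.0026 0.151 0 0 0.002 0;1 0.0026 0.151 0 0 0.002 0' ; python3 -m crank '-0.2 0 0 0 0 0 0;-0.2 0 0 0 0 0 0;-0.2 0 0 0 0 0 0;-1 0 0 0 0 0 0;-1 0 0 0 0 0 0;-1 0 0 0 0 0 0;-1 0 0 0 0 0 0;-1 0 0 0 0 0 0' 30; python3 -c "
from h import *
d(611.5,-11,170,-91)"
```

```text
clock: 5.9
position: [611.7, -13.1, 125.1]
ee_rot: [-1.57, 0.0, -1.591]
contact_force: [0.3, 0.9, 0.8]
width: 85.3
clock: 6.9
position: [611.4, -13.1, 124.7]
ee_rot: [-1.571, 0.0, -1.591]
contact_force: [-1.3, -0.6, 6.3]
width: 20.8
at [611.4 -13.1 124.7] [-90.    0.  -91.2] -> (611.5, -11, 170, -91) shift [-0.0042 -0.0906  0.0001] turn [-0.0001 -0.0014 -0.    ] rows>= 1.0
```

```bash
python3 -m crank '-1 0 -0.02 0 0 0 0;-1 0 -0.06 0 0 0 0;-1 0 -0.09 0 0 0 0;-1 0 -0.09 0 0 0 0;-1 0 -0.09 0 0 0 0'; python3 - <<'E'
from h import *
p=imaging.read_camera("scene"); a=p["image"][190:370,200:340]; cv2.imwrite("pics/l1.png",cv2.resize(a,None,fx=3,fy=3,interpolation=2))
print(r.get_state()["width"]); d(643,262,170,-91)
E
```

```text
clock: 7.52
position: [611.1, -12.9, 169.2]
ee_rot: [-1.571, 0.0, -1.591]
contact_force: [0.5, 1.2, -1.4]
width: 20.9
21.267653300529524
at [611. -13. 169.] [-90.   -0.  -91.2] -> (643, 262, 170, -91) shift [-0.5511 -0.0021  0.0529] turn [ 0.0004 -0.0013  0.    ] rows>= 5.0
```

View pics/l1.png

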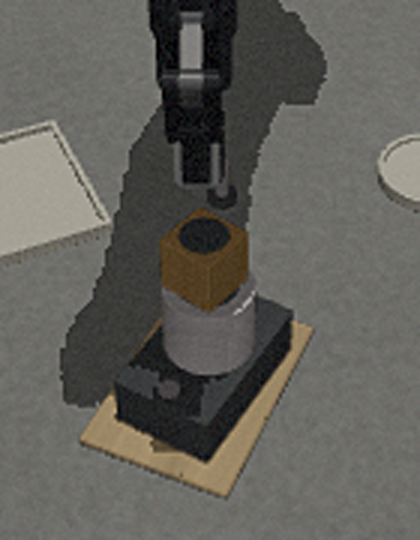

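The bearing stays put with its bore mark at crop (204,235), and the post is in the jaws at (200,165). Now I carry it to post_tray.

```bash
python3 -m crank '-1 -0.06 -0.002 0.006 0 0 0;-1 -0.16 -0.002 0.015 0 0 0;-1 -0.26 -0.002 0.025 0 0 0;-1 -0.36 -0.002 0.035 0 0 0;-1 -0.45 -0.002 0.043 0 0 0;-1 -0.52 -0.002 0.05 0 0 0;-1 -0.551 -0.002 0.053 0 0 0;-1 -0.551 -0.002 0.053 0 0 0;-1 -0.551 -0.002 0.053 0 0 0'; python3 -c "
from h import *
d(643,262,13,-91);W=cloud(imaging.read_camera('scene')).reshape(-1,3);m=(np.hypot(W[:,0]-643,W[:,1]-262)<60)&(W[:,2]>60)&(W[:,2]<300);Q=W[m];print(len(Q))
for z in range(150,190,3):
  q=Q[abs(Q[:,2]-z)<1.5]; print(z,len(q),np.ptp(q,0).round(0)[:2] if len(q) else '',q.mean(0).round(1)[:2] if len(q) else '')"
```

```text
clock: 8.7
position: [643.6, 259.4, 170.5]
ee_rot: [-1.571, -0.001, -1.593]
contact_force: [0.6, -0.2, -1.5]
width: 21.3
at [643.6 259.4 170.5] [-90.   -0.1 -91.3] -> (643, 262, 13, -91) shift [-0.0056  0.3149 -0.0012] turn [ 0.0001 -0.0024  0.0006] rows>= 3.0
3082
150 0  
153 0  
156 0  
159 0  
162 0  
165 7 [12.  2.] [643.2 250.8]
168 4 [4. 2.] [647.5 250.6]
171 18 [29. 17.] [653.4 254.9]
174 21 [32. 11.] [646.7 250.4]
177 32 [37. 18.] [647.6 251. ]
180 41 [40. 17.] [651.8 251.2]
183 44 [40. 18.] [655.6 252.9]
186 54 [41. 18.] [654.9 252.9]
189 43 [42. 19.] [652.3 251.8]
```

```bash
python3 -m crank '-1 -0.004 0.06 0 0 0 0;-1 -0.004 0.15 0 0 0 0;-1 -0.004 0.23 0 0 0 0;-1 -0.004 0.28 0 0 0 0;-1 -0.004 0.305 0 0 0 0;-1 -0.004 0.309 0 0 0 0;-1 -0.004 0.309 0 0 0 0;-1 -0.004 0.309 0 0 0 0'; python3 - <<'E'
from h import *
p=imaging.read_camera("scene"); a=p["image"][260:360,370:500]; cv2.imwrite("pics/l2.png",cv2.resize(a,None,fx=4,fy=4,interpolation=2))
d(643,261,11.7,-91)
E
```

```text
clock: 9.75
position: [644.2, 264.0, 17.3]
ee_rot: [-1.569, 0.001, -1.591]
contact_force: [0.2, -0.9, -0.9]
width: 20.8
at [644.1 264.1  17.1] [-89.9   0.  -91.2] -> (643, 261, 11.7, -91) shift [ 0.0063  0.0109 -0.002 ] turn [-0.0007 -0.0013 -0.0004] rows>= 1.0
```

View pics/l2.png

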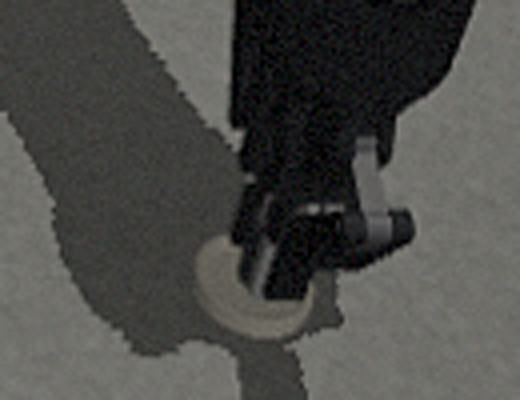

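The fingers are over the tray at crop (255,285). I'll shift about 3 mm and lower until contact.

```bash
python3 -m crank '-1 0.007 0 -0.002 0 0 0;-1 0.007 0.004 -0.002 0 0 0;-1 0.007 0.006 -0.002 0 0 0;-1 0.007 0.008 -0.002 0 0 0;-1 0.007 0.009 -0.002 0 0 0;-1 0.007 0.009 -0.002 0 0 0;-1 0.007 0.009 -0.002 0 0 0'; python3 -c "
from h import *
d(643,261,11.7,-91)"
```

```text
clock: 10.68
position: [642.4, 260.4, 11.8]
ee_rot: [-1.571, 0.0, -1.591]
contact_force: [-1.6, -0.1, 4.6]
width: 21.0
at [642.4 260.4  11.8] [-90.    0.  -91.2] -> (643, 261, 11.7, -91) shift [-0.0012  0.0002  0.0011] turn [-0.     -0.0014 -0.0001] rows>= 1.0
```

On the floor (6 N rise). Release slowly and go up.

```bash
python3 -m crank '-0.3 0 0 0 0 0 0;-0.2 0 0 0 0 0 0;0 0 0 0 0 0 0;0.2 0 0 0 0 0 0;0.2 0 0 0 0 0 0;0.2 0 -0.04 0 0 0 0;0.2 0 -0.12 0 0 0 0;1 0 -0.22 0 0 0 0;1 0 -0.32 0 0 0 0;1 0 -0.34 0 0 0 0;1 0 -0.34 0 0 0 0'; python3 -c "
from h import *
d(608,-10.7,180,-39);d(608,-10.7,180,-129)"
```

```text
clock: 12.05
position: [642.6, 260.5, 183.0]
ee_rot: [-1.569, 0.001, -1.591]
contact_force: [-0.2, 0.3, -1.3]
width: 85.6
at [642.6 260.5 183. ] [-89.9   0.1 -91.2] -> (608, -10.7, 180, -39) shift [ 0.5437  0.0053 -0.0582] turn [-1.000e-03 -4.347e-01 -1.000e-04] rows>= 5.0
at [642.6 260.5 183. ] [-89.9   0.1 -91.2] -> (608, -10.7, 180, -129) shift [ 0.5437  0.0053 -0.0582] turn [-0.0006  0.3153 -0.0008] rows>= 5.0
```

```bash
python3 -m crank '1 0.1 0 -0.01 0 0.05 0;1 0.22 0 -0.023 0 0.14 0;1 0.34 0 -0.036 0 0.22 0;1 0.45 0 -0.048 0 0.3 0;1 0.53 0 -0.056 0 0.315 0;1 0.544 0.005 -0.058 0 0.315 0;1 0.544 0.005 -0.058 0 0.315 0;1 0.544 0.005 -0.058 0 0.315 0;1 0.544 0.005 -0.058 0 0.315 0'; python3 - <<'E'
from h import *
p=imaging.read_camera("scene"); q=imaging.read_camera("top")
a=cv2.resize(p["image"][290:360,390:480],(450,350),interpolation=2); b=cv2.resize(q["image"][105:160,165:220],(350,350),interpolation=2)
cv2.imwrite("pics/post.png",np.hstack([a,b]))
a,b=faces(49,(643,261),25); print("post top",rect(a) if len(a) else 0, rect(b) if len(b) else 0)
a,b=faces(118,(608,-11),30); print("bearing",rect(a) if len(a) else 0, rect(b) if len(b) else 0)
d(608,-10.7,91,-129)
E
```

```text
clock: 13.18
position: [608.1, -9.5, 178.8]
ee_rot: [-1.571, 0.0, -2.249]
contact_force: [-0.1, 0.2, -0.7]
width: 85.3
post top (array([643.5, 260.8]), array([17.1, 16.7]), 78.4, 88) (array([642. , 262.7]), array([16.3, 16.3]), 3.1, 36)
bearing (array([608.7, -11. ]), array([35.1, 34.9]), 49.8, 354) 0
at [608.  -10.7 179.1] [ -90.     0.  -128.9] -> (608, -10.7, 91, -129) shift [-1.000e-04  1.762e-01 -1.000e-04] turn [-0.0001  0.0005 -0.0001] rows>= 2.0
```

View pics/post.png

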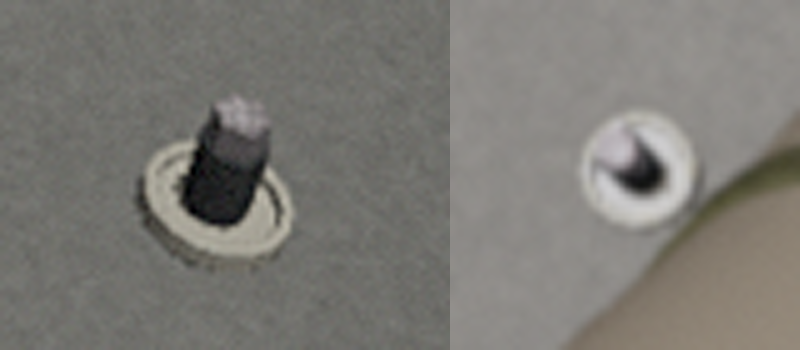

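The post stands upright in the centre of its tray (crop (230,160)). Next, the bearing.

```bash
python3 -m crank '1 0 0.05 0 0 0.004 0;1 0 0.11 0 0 0.004 0;1 0 0.16 0 0 0.004 0;1 0 0.176 0 0 0.004 0;1 0 0.176 0 0 0.004 0;0.2 0 0.176 0 0 0.004 0;0.2 0 0.176 0 0 0.004 0;-1 0 0.176 0 0 0.004 0;-1 0 0.176 0 0 0.004 0;-1 0 0.176 0 0 0.004 0;-1 0 0.176 0 0 0.004 0;-1 0 0.176 0 0 0.004 0' 50;  python3 -m crank '-1 0 0 0 0 0 0;-1 0 -0.01 0 0 0 0;-1 0 -0.04 0 0 0 0;-1 0 -0.08 0 0 0 0;-1 0 -0.08 0 0 0 0;-1 0 -0.08 0 0 0 0'; python3 -c "
from h import *
a,b=faces(84,(610,-9),34); print('roller',rect(a) if len(a) else 0, rect(b) if len(b) else 0)
d(615.3,-245.3,131,-155.5)"
```

```text
clock: 14.98
position: [608.3, -10.9, 91.8]
ee_rot: [-1.57, 0.001, -2.259]
contact_force: [-0.9, 0.9, 6.4]
width: 33.3
clock: 15.72
position: [607.8, -10.8, 131.0]
ee_rot: [-1.571, 0.0, -2.259]
contact_force: [-0.0, -0.1, -1.6]
width: 33.2
roller (array([611.,  -9.]), array([49.7, 50.3]), 5.9, 568) 0
at [607.5 -10.9 130.5] [ -90.    -0.  -129.4] -> (615.3, -245.3, 131, -155.5) shift [ 0.3522 -0.001   0.3098] turn [0.0003 0.2172 0.0004] rows>= 4.0
```

```bash
python3 -m crank '-1 0.05 0 0.044 0 0.02 0;-1 0.12 0 0.106 0 0.07 0;-1 0.2 0 0.176 0 0.12 0;-1 0.28 0 0.246 0 0.17 0;-1 0.335 0 0.295 0 0.217 0;-1 0.352 0 0.31 0 0.217 0;-1 0.352 0 0.31 0 0.217 0;-1 0.352 0 0.31 0 0.217 0;-1 0.352 0 0.31 0 0.217 0;-1 0.352 0 0.31 0 0.217 0'; python3 -c "
from h import *
d(615.3,-245.3,12.5,-155.5)"
```

```text
clock: 17.08
position: [616.1, -244.4, 131.1]
ee_rot: [-1.571, 0.0, -2.712]
contact_force: [0.4, -0.7, -2.3]
width: 33.4
at [ 616.1 -244.4  131.1] [ -90.     0.  -155.4] -> (615.3, -245.3, 12.5, -155.5) shift [0.0022 0.2372 0.0011] turn [ 0.0001  0.0008 -0.0001] rows>= 2.0
```

```bash
python3 -m crank '-1 0.002 0.05 0.001 0 0 0;-1 0.002 0.12 0.001 0 0 0;-1 0.002 0.18 0.001 0 0 0;-1 0.002 0.215 0.001 0 0 0;-1 0.002 0.225 0.001 0 0 0;-1 0.002 0.225 0.001 0 0 0;-1 0.002 0.229 0.001 0 0 0;-1 0.002 0.232 0.001 0 0 0;-1 0.002 0.235 0.001 0 0 0;-1 0.002 0.237 0.001 0 0 0;-1 0.002 0.237 0.001 0 0 0;-1 0.002 0.237 0.001 0 0 0'; python3 -c "
from h import *
d(615.3,-245.3,12.5,-155.5)"
```

```text
clock: 18.58
position: [615.2, -246.3, 12.8]
ee_rot: [-1.571, 0.0, -2.714]
contact_force: [0.1, 0.5, 3.2]
width: 33.3
at [ 615.2 -246.3   12.8] [ -90.     0.  -155.5] -> (615.3, -245.3, 12.5, -155.5) shift [-0.001   0.0006 -0.0016] turn [-0.      0.0001 -0.0001] rows>= 1.0
```

```bash
python3 -m crank '0 0 0 0 0 0 0;0.1 0 0 0 0 0 0;0.3 0 0 0 0 0 0;0.4 0 0 0 0 0 0;0.4 0 0 0 0 0 0;0.4 0 -0.04 0 0 0 0;0.4 0 -0.12 0 0 0 0;1 0 -0.22 0 0 0 0;1 0 -0.26 0 0 0 0;1 0 -0.26 0 0 0 0'; python3 -c "
from h import *
d(610.5,-8.9,140,-85)"
```

```text
clock: 19.82
position: [615.9, -246.4, 144.8]
ee_rot: [-1.569, 0.003, -2.713]
contact_force: [-0.2, -1.0, -0.8]
width: 85.6
at [ 615.9 -246.4  144.8] [ -89.9    0.2 -155.5] -> (610.5, -8.9, 140, -85) shift [-0.1874  0.0092 -0.4367] turn [-1.600e-03 -5.873e-01 -5.000e-04] rows>= 7.0
```

```bash
python3 -m crank '1 -0.02 0 -0.05 0 -0.06 0;1 -0.06 0 -0.14 0 -0.14 0;1 -0.1 0 -0.23 0 -0.22 0;1 -0.14 0 -0.32 0 -0.3 0;1 -0.17 0 -0.4 0 -0.38 0;1 -0.187 0 -0.437 0 -0.46 0;1 -0.187 0.009 -0.437 0 -0.54 0;1 -0.187 0.009 -0.437 0 -0.587 0;1 -0.187 0.009 -0.437 0 -0.587 0;1 -0.187 0.009 -0.437 0 -0.587 0'; python3 - <<'E'
from h import *
p=imaging.read_camera("scene"); q=imaging.read_camera("top")
a=cv2.resize(p["image"][280:350,90:180],(450,350),interpolation=2); b=cv2.resize(q["image"][115:170,360:415],(350,350),interpolation=2)
cv2.imwrite("pics/bear.png",np.hstack([a,b]))
a,b=faces(39,(615,-245),35); print("bearing top",rect(a) if len(a) else 0, rect(b) if len(b) else 0)
a,b=faces(84,(610,-9),34); print("roller",rect(a) if len(a) else 0, rect(b) if len(b) else 0)
d(610.5,-8.9,44,-85)
E
```

```text
clock: 21.08
position: [609.1, -8.8, 137.4]
ee_rot: [-1.572, 0.0, -1.487]
contact_force: [0.5, 0.6, -0.2]
width: 85.2
bearing top (array([ 616.3, -246.7]), array([35.8, 34.5]), 22.9, 334) (array([ 613.7, -246.1]), array([34.1, 34.7]), 24.5, 146)
roller (array([612. ,  -8.8]), array([50.2, 48.8]), 89.0, 554) 0
at [609.5  -8.6 138. ] [-90.   -0.  -85.1] -> (610.5, -8.9, 44, -85) shift [0.0008 0.188  0.0019] turn [ 0.     -0.0005  0.    ] rows>= 2.0
```

View pics/bear.png

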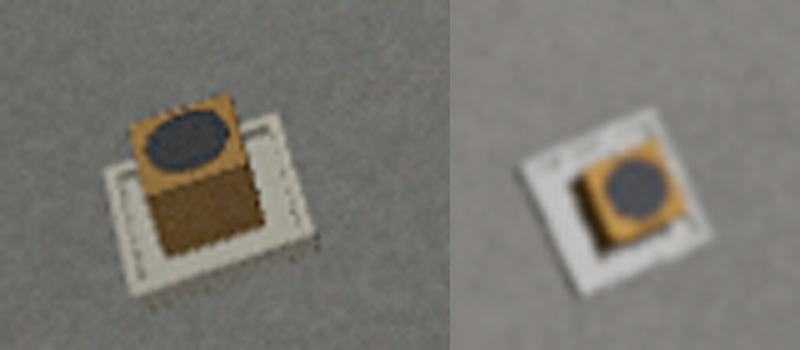

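The bearing sits flat and central in its tray (crop (205,180)). Next, the roller.

```bash
python3 -m crank '1 0 0.05 0.003 0 0 0;1 0 0.11 0.003 0 0 0;1 0 0.165 0.003 0 0 0;1 0 0.188 0.003 0 0 0;1 0 0.188 0.003 0 0 0;0.4 0 0.188 0.003 0 0 0;0.4 0 0.188 0.003 0 0 0;-1 0 0.188 0.003 0 0 0;-1 0 0.188 0.003 0 0 0;-1 0 0.188 0.003 0 0 0;-1 0 0.188 0.003 0 0 0;-1 0 0.188 0.003 0 0 0' 60;  python3 -m crank '-1 0 0 0 0 0 0;-1 0 -0.01 0 0 0 0;-1 0 -0.04 0 0 0 0;-1 0 -0.08 0 0 0 0;-1 0 -0.1 0 0 0 0;-1 0 -0.1 0 0 0 0;-1 0 -0.1 0 0 0 0'; python3 -c "
from h import *
a,b=faces(40,(612,-11),65); print('guide',rect(a) if len(a) else 0, rect(b) if len(b) else 0)
d(424.7,147.6,94,-75)"
```

```text
clock: 22.88
position: [611.2, -8.5, 45.2]
ee_rot: [-1.57, 0.0, -1.484]
contact_force: [-1.2, -0.0, 8.2]
width: 50.6
clock: 23.75
position: [610.7, -8.4, 93.7]
ee_rot: [-1.571, 0.0, -1.484]
contact_force: [0.1, -1.0, -3.1]
width: 50.9
guide (array([612. , -11.2]), array([60.8, 97.3]), 58.1, 1386) 0
at [610.6  -8.5  93.4] [-90.1   0.  -85. ] -> (424.7, 147.6, 94, -75) shift [-0.3432 -0.0008 -0.3435] turn [ 0.0005 -0.0837 -0.    ] rows>= 4.0
```

```bash
python3 -m crank '-1 -0.05 0 -0.05 0 -0.02 0;-1 -0.12 0 -0.12 0 -0.06 0;-1 -0.2 0 -0.2 0 -0.084 0;-1 -0.28 0 -0.28 0 -0.084 0;-1 -0.33 0 -0.33 0 -0.084 0;-1 -0.343 0 -0.343 0 -0.084 0;-1 -0.343 0 -0.343 0 -0.084 0;-1 -0.343 0 -0.343 0 -0.084 0;-1 -0.343 0 -0.343 0 -0.084 0;-1 -0.343 0 -0.343 0 -0.084 0'; python3 -c "
from h import *
d(424.7,147.6,9.5,-75)"
```

```text
clock: 25.1
position: [425.8, 147.0, 94.0]
ee_rot: [-1.571, -0.0, -1.31]
contact_force: [-0.0, -0.1, -2.5]
width: 51.0
at [425.8 147.   94. ] [-90.  -0. -75.] -> (424.7, 147.6, 9.5, -75) shift [-0.0018  0.169  -0.0019] turn [-0.0001 -0.0003  0.0001] rows>= 2.0
```

```bash
python3 -m crank '-1 -0.002 0.04 -0.002 0 0 0;-1 -0.002 0.1 -0.002 0 0 0;-1 -0.002 0.145 -0.002 0 0 0;-1 -0.002 0.155 -0.002 0 0 0;-1 -0.002 0.155 -0.002 0 0 0;-1 -0.002 0.159 -0.002 0 0 0;-1 -0.002 0.162 -0.002 0 0 0;-1 -0.002 0.165 -0.002 0 0 0;-1 -0.002 0.168 -0.002 0 0 0;-1 -0.002 0.169 -0.002 0 0 0;-1 -0.002 0.169 -0.002 0 0 0'; python3 -c "
from h import *
d(424.7,147.6,9.5,-75)"
```

```text
clock: 26.48
position: [424.6, 148.1, 10.1]
ee_rot: [-1.57, 0.0, -1.309]
contact_force: [-1.3, -0.3, 8.9]
width: 51.0
at [424.6 148.1  10.1] [-90.   0. -75.] -> (424.7, 147.6, 9.5, -75) shift [0.001  0.0012 0.    ] turn [-0.0003  0.0001 -0.0002] rows>= 1.0
```

```bash
python3 -m crank '0.3 0 0 0 0 0 0;0.5 0 0 0 0 0 0;0.7 0 0 0 0 0 0;1 0 0 0 0 0 0;1 0 0 0 0 0 0;1 0 -0.04 0 0 0 0;1 0 -0.12 0 0 0 0;1 0 -0.2 0 0 0 0;1 0 -0.22 0 0 0 0;1 0 -0.22 0 0 0 0'; python3 -c "
from h import *
d(612,-10.9,110,-32)"
```

```text
clock: 27.72
position: [424.3, 148.8, 119.8]
ee_rot: [-1.57, 0.0, -1.307]
contact_force: [0.3, -0.3, -0.2]
width: 85.5
at [424.3 148.8 119.8] [-89.9   0.  -74.9] -> (612, -10.9, 110, -32) shift [0.4063 0.0197 0.2792] turn [-0.0005 -0.3575  0.    ] rows>= 5.0
```

```bash
python3 -m crank '1 0.05 0 0.034 0 -0.04 0;1 0.13 0 0.09 0 -0.12 0;1 0.21 0 0.145 0 -0.2 0;1 0.29 0 0.2 0 -0.28 0;1 0.36 0 0.248 0 -0.35 0;1 0.4 0.01 0.276 0 -0.358 0;1 0.406 0.02 0.279 0 -0.358 0;1 0.406 0.02 0.279 0 -0.358 0;1 0.406 0.02 0.279 0 -0.358 0;1 0.406 0.02 0.279 0 -0.358 0'; python3 - <<'E'
from h import *
p=imaging.read_camera("scene"); q=imaging.read_camera("top")
a=cv2.resize(p["image"][205:275,300:390],(450,350),interpolation=2); b=cv2.resize(q["image"][185:240,207:262],(350,350),interpolation=2)
cv2.imwrite("pics/rol.png",np.hstack([a,b]))
a,b=faces(49,(424.7,147.6),40); print("roller top",rect(a) if len(a) else 0, rect(b) if len(b) else 0)
a,b=faces(40,(612,-11),65); print('guide',rect(a) if len(a) else 0, rect(b) if len(b) else 0)
d(612,-10.9,9,-32)
E
```

```text
clock: 28.98
position: [611.2, -10.6, 109.7]
ee_rot: [-1.571, 0.0, -0.557]
contact_force: [0.6, 1.0, 0.8]
width: 85.7
roller top (array([427. , 146.8]), array([48.2, 51.3]), 82.0, 314) 0
guide (array([612.1, -11.6]), array([61.2, 97.1]), 58.2, 1565) (array([582.1, -24.1]), array([ 9.4, 59.9]), 62.4, 63)
at [611.6 -11.4 109.8] [-90.  -0. -32.] -> (612, -10.9, 9, -32) shift [1.000e-04 2.016e-01 1.200e-03] turn [-0.      0.0001  0.0001] rows>= 2.0
```

View pics/rol.png

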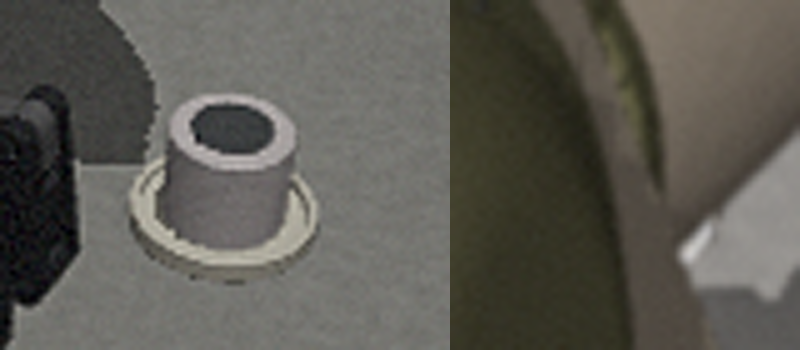

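The roller stands flat in its tray (crop (230,180)). Last, the guide block.

```bash
python3 -m crank '1 0 0.05 0 0 0 0;1 0 0.12 0 0 0 0;1 0 0.18 0 0 0 0;1 0 0.201 0 0 0 0;1 0 0.201 0 0 0 0;0.6 0 0.201 0 0 0 0;0.6 0 0.201 0 0 0 0;-1 0 0.201 0 0 0 0;-1 0 0.201 0 0 0 0;-1 0 0.201 0 0 0 0;-1 0 0.201 0 0 0 0;-1 0 0.201 0 0 0 0' 80;  python3 -m crank '-1 0 0 0 0 0 0;-1 0 -0.01 0 0 0 0;-1 0 -0.04 0 0 0 0;-1 0 -0.09 0 0 0 0;-1 0 -0.13 0 0 0 0;-1 0 -0.14 0 0 0 0;-1 0 -0.14 0 0 0 0;-1 0 -0.14 0 0 0 0'; python3 -c "
from h import *
d(525,-70,80,-94);d(439.5,-136.4,80,-149)"
```

```text
clock: 30.78
position: [612.1, -11.4, 10.4]
ee_rot: [-1.57, -0.001, -0.558]
contact_force: [-1.5, 1.6, 8.4]
width: 58.8
clock: 31.78
position: [611.1, -11.5, 78.5]
ee_rot: [-1.572, 0.001, -0.558]
contact_force: [0.3, 0.0, -4.5]
width: 59.1
at [611.1 -11.5  78.5] [-90.    0.1 -32. ] -> (525, -70, 80, -94) shift [-0.0841 -0.0028 -0.1905] turn [ 6.000e-04  5.167e-01 -3.000e-04] rows>= 6.0
at [611.1 -11.5  78.5] [-90.    0.1 -32. ] -> (439.5, -136.4, 80, -149) shift [-0.1587 -0.0026 -0.3938] turn [7.00e-04 9.75e-01 0.00e+00] rows>= 11.0
```

```bash
python3 -m crank '-1 -0.008 0 -0.02 0 0.05 0;-1 -0.022 0 -0.055 0 0.13 0;-1 -0.038 0 -0.095 0 0.21 0;-1 -0.054 0 -0.135 0 0.29 0;-1 -0.07 0 -0.175 0 0.37 0;-1 -0.086 0 -0.215 0 0.45 0;-1 -0.102 0 -0.255 0 0.53 0;-1 -0.118 0 -0.295 0 0.61 0;-1 -0.134 0 -0.335 0 0.69 0;-1 -0.148 0 -0.37 0 0.77 0;-1 -0.157 0 -0.39 0 0.84 0;-1 -0.159 0 -0.394 0 0.9 0'; python3 -c "
from h import *
d(439.5,-136.4,80,-156.2)"
```

```text
clock: 33.28
position: [438.9, -137.1, 78.8]
ee_rot: [-1.571, -0.001, -2.449]
contact_force: [0.3, 0.2, -4.1]
width: 58.9
at [ 438.9 -137.1   78.8] [-9.000e+01 -1.000e-01 -1.403e+02] -> (439.5, -136.4, 80, -156.2) shift [-0.0018 -0.0024 -0.0003] turn [0.0002 0.1322 0.0006] rows>= 2.0
```

```bash
python3 -m crank '-1 -0.002 0 0 0 0.05 0;-1 -0.002 0 0 0 0.11 0;-1 -0.002 0 0 0 0.132 0;-1 -0.002 0.03 0 0 0.132 0;-1 -0.002 0.08 0 0 0.132 0;-1 -0.002 0.12 0 0 0.132 0;-1 -0.002 0.12 0 0 0.132 0;-1 -0.002 0.12 0 0 0.132 0'; python3 - <<'E'
from h import *
p=imaging.read_camera("scene"); cv2.imwrite("pics/gd.png",cv2.resize(p["image"][210:300,150:270],(600,450),interpolation=2))
d(439.5,-136.4,9,-156.2)
E
```

```text
clock: 34.28
position: [440.4, -136.3, 19.3]
ee_rot: [-1.571, -0.001, -2.721]
contact_force: [-0.2, 0.1, -3.8]
width: 58.7
at [ 440.6 -136.2   19.5] [ -90.    -0.  -155.9] -> (439.5, -136.4, 9, -156.2) shift [ 0.0022  0.0211 -0.0006] turn [-0.0002  0.0028  0.0001] rows>= 1.0
```

View pics/gd.png

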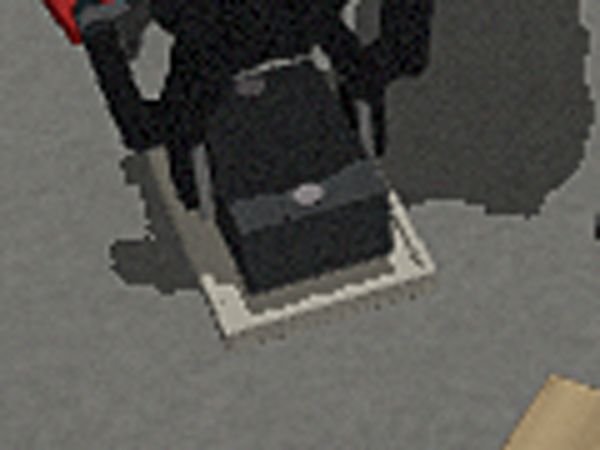

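The block hangs level over its tray, inside the rim on the visible sides (front edge at crop (320,285)). I lower it and release.

```bash
python3 -m crank '-1 0.001 0.006 0 0 0.002 0;-1 0.002 0.011 0 0 0.002 0;-1 0.002 0.014 0 0 0.002 0;-1 0.002 0.017 0 0 0.002 0;-1 0.002 0.019 0 0 0.002 0;-1 0.002 0.021 0 0 0.002 0;-1 0.002 0.021 0 0 0.002 0;-1 0.002 0.021 0 0 0.002 0'; python3 -c "
from h import *
d(439.5,-136.4,9,-156.2)"
```

```text
clock: 35.33
position: [439.6, -136.3, 9.3]
ee_rot: [-1.571, 0.001, -2.724]
contact_force: [-0.7, 1.0, 10.5]
width: 58.6
at [ 439.6 -136.3    9.3] [ -90.     0.  -156.1] -> (439.5, -136.4, 9, -156.2) shift [0.0003 0.0007 0.    ] turn [-0.0001  0.0009 -0.0004] rows>= 1.0
```

```bash
python3 -m crank '0.6 0 0 0 0 0 0;0.8 0 0 0 0 0 0;1 0 0 0 0 0 0;1 0 0 0 0 0 0;1 0 -0.03 0 0 0 0;1 0 -0.1 0 0 0 0;1 0 -0.2 0 0 0 0;1 0 -0.3 0 0 0 0;1 0 -0.35 0 0 0 0;1 -0.1 -0.35 0 0 0 0;1 -0.2 -0.35 0 0 0 0;1 -0.3 -0.35 0 0 0 0'; python3 -m crank '1 0 0 0 0 0 0;1 0 0 0 0 0 0;1 0 0 0 0 0 0;1 0 0 0 0 0 0'; python3 - <<'E'
from h import *
p=imaging.read_camera("scene"); q=imaging.read_camera("top")
cv2.imwrite("pics/end.png",cv2.resize(p["image"][180:370,90:470],(800,400),interpolation=2))
for nm,z,c,rad in(("post",49,(643,262),25),("bearing",39,(615,-245),35),("roller",49,(425,147),40),("guide",39,(439,-136),70)):
    a,b=faces(z,c,rad); print(nm,rect(a) if len(a) else 0,rect(b) if len(b) else 0, [np.polyfit(a[:,k],a[:,2],1)[0].round(3) for k in(0,1)] if len(a) else '')
E
```

```text
clock: 36.83
position: [578.0, -74.4, 183.8]
ee_rot: [-1.571, 0.0, -2.724]
contact_force: [0.6, 0.2, 0.3]
width: 85.3
clock: 37.33
position: [576.0, -76.1, 183.9]
ee_rot: [-1.571, 0.0, -2.726]
contact_force: [0.4, 0.4, -0.3]
width: 85.3
post (array([643.7, 260.8]), array([16.2, 18. ]), 20.4, 86) (array([642.3, 262.5]), array([16. , 15.8]), 0.0, 35) [np.float64(-0.058), np.float64(-0.001)]
bearing (array([ 616. , -247.1]), array([35.9, 34.1]), 24.7, 327) (array([ 614.2, -246. ]), array([33.5, 34. ]), 21.0, 140) [np.float64(-0.034), np.float64(-0.014)]
roller (array([426.8, 146.8]), array([48.6, 50.2]), 84.6, 319) 0 [np.float64(-0.025), np.float64(0.005)]
guide (array([ 441.5, -136.3]), array([98.5, 59.9]), 24.0, 895) (array([ 440.1, -135.2]), array([96.4, 60.5]), 24.4, 793) [np.float64(-0.007), np.float64(0.001)]
```

View pics/end.png

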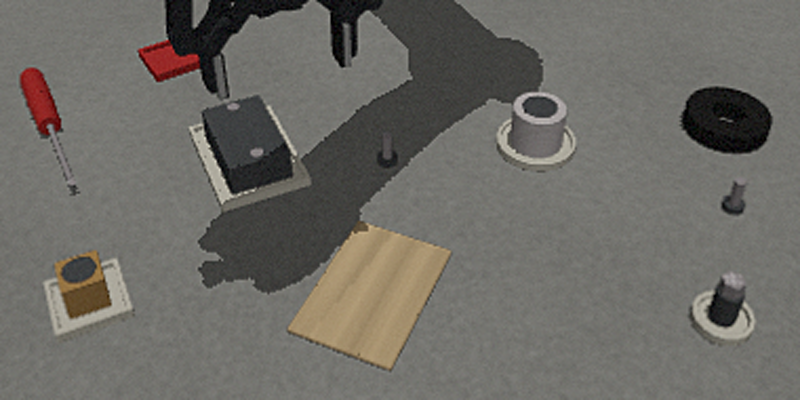

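All four parts stand flat inside their own trays: block at (248,145), roller (537,130), bearing (83,285) and post (727,305). The board is empty and the gripper is clear and still.

```bash
python3 -c "
from workcell import r
print(r.sign_off())"
```

```text
the job is handed in; nothing more can be done
None
```

I took the stack apart from the top down (stop post, bearing, roller, guide block). Each part was lowered until it touched its tray's floor, then released, and the job was handed in at about 37 s on the clock.

- **Last checks:** both camera clouds and the final picture show each part at its proper height, flat and inside its rim. The post, bearing and guide block are within about 2 mm of their tray centres. The arm was clear and still, the red look-alike was not touched, and the highest wrist force I read at the end of a move was about 10 N.
- **Could not check or disagreed:** the arm hid the roller from the top camera after it was placed, so only the scene camera confirmed its position. That view put it about 2 mm from where the arm set it down. The two cameras differ by up to about 2 mm on the other parts, as the calibration allows.

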